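# Clear the batch counter for the next bake

### The arm

A 6-joint arm with a two-finger parallel gripper is mounted at the origin on the work surface. World frame = base frame: x ahead of the robot, y to its left, z up, the work surface at z = 0. Lengths are in m, angles in rad, forces in N, time in s.
With the tool pointing down it reaches from about 0.275 to 1 m from the base axis. Payload 8.4 kg.
Tool frame: the origin (TCP) lies on the centre line of the jaws, within the pads' length; the fingertips stand 17 mm ahead of it and the grasp point (between the pads) lies 2 mm behind it (bot.tcp_to_tips is the y of the fingertips in the tool frame, in m); y points along the fingers, z is the direction in which the jaws open and shut, and the axes are right-handed (so a half turn about y gives the same grasp; the last joint's range is limited). The gripper opens to 85 mm and grips with 20 to 120 N. Pads are 22 mm wide; open, the fingers measure 114 mm over their backs; the gripper's body (76 mm by 85 mm) begins 54 mm behind the grasp point. The pads swing forward as they close: fully open they stand 13 mm farther back than shut.
Start: joints at [-0.002, 0.353, 1.633, -0, 1.155, -0.002], TCP at [0.625, -0, 0.215] pointing down, gripper open.
Joint ranges: [-2.63, 2.63], [-0.92, 2.1], [0.06, 2.66], [-1.3, 4.44], [0, 2.69], [-3.02, 3.02]. Speed limits (rad/s): [2.22, 2.22, 2.79, 3.14, 3.14, 3.14].

### API

Orientations are given as a unit quaternion [x, y, z, w].
In Python, from workcell import bot, hand, kinematics, get_obs, vision, hand_in gives the robot as it stands. The module is installed in compiled form; this text tells all that it offers. Calls block until the motion is done:
- bot.reach(position, orientation): joint-space move of the TCP to a pose.
- bot.servo_line(position, ori=None, velocity=0.15): straight line of the TCP; ori=None keeps the orientation; velocity is the mean speed in m/s.
- bot.goto_joints(angles): joint-space move.
- hand.move_gripper(opening, strength=None): finger opening in m; strength is the grip in N (None keeps the last); returns when the fingers have stopped.
- bot.dwell(seconds).
- kinematics.solve_ik(position, orientation): joint angles nearest the present ones, or None.
- get_obs(): the state.
- vision.read_camera(name): name is "scene" or "side" or "wrist"; returns a dict with "frame" (384x512x3 uint8, red, green, blue), "intrinsics" (3x3 intrinsics, pixels), "view" (4x4, takes a point from world to camera coordinates). Camera axes: x right, y down, z forward; pixel columns grow to the right and rows downward; lengths in m; the calibration is good to about 2 mm. A picture is of the moment at which its call begins. There is no depth.
A pose or a line that the arm cannot do raises bot.IKError and nothing moves.
- hand_in(): hands the job in, once; it reports no verdict.
The state is a dict: "time_s": time; "joint_pos": joint angles; "joint_vel": joint speeds; "joint_efforts": joint torques, N m; "position": TCP position; "orientation": TCP orientation; "wrist_force": force on the tool from outside, world axes, zero at the start; "ft_torque": the same for the moment, N m; "gripper_width": finger opening in m.
Only numpy, scipy, OpenCV 4.12 (cv2) and the standard library are available. Lean on these libraries where they do the work, as an engineer would, in place of code of your own. Each camera call takes 0.05 s, during which the arm holds its last target.

### The job

Clear the batch counter for the next bake: pull the hold pin up out of the counter and stand it in the open tool crock, then push the reset crank round clockwise by its post until it rests against its zero stop. Then slide the lock bolt fully home beside the crank, and last of all press the start button down and let it go. Leave the crock standing where it is and do not disturb the other things on the bench.

Things in the scene. Friction and masses are not known exactly. Their poses are not given: they have to be found in the camera images.
- counter: Batch counter: fixed grey console 220 mm (its x) by 270 mm (its y), flat deck 60 mm above the bench. Origin under its centre, on the bench; z up, -x faces the robot, +y is left; turned up to 0.3 rad. It carries the crank dial (left), the bolt (right), the button (right, near side) and the pin's socket. Offsets below are in its frame.
- dial_centre (a point): Point on the deck (height 60 mm) on the crank's axis, at x = 0, y = +45 mm of the counter; axes as the counter.
- crank (a joint): Angle of the reset crank, rad: 0 is the zero stop (crank pointing to the counter's -y), growing counter-clockwise seen from above, up to 4.2. At value a the crank points from the axis along (sin a, -cos a) in the counter's x, y. It stays where it is left; moving it takes about 1 N at the post. With the pin in its socket it cannot pass about 1.2.
- crank_post (a point): Middle of the crank's upright black finger post: 14 mm diameter, 65 mm from the axis, from 78 to 118 mm above the bench (this point at 98). Under it a steel bar 14 mm wide reaches 80 mm from the axis on a 52 mm hub; top of both 78 mm above the bench. At zero the post stands at x = 0, y = -20 mm of the counter.
- zero_stop (a point): Centre of the fixed steel stop block, 14 x 22 mm, 20 mm high on the deck, at the near (-x) side of the crank's zero place. The post is pushed clockwise seen from above, and travels towards the counter's -x as the crank meets the stop.
- bolt (a joint): Lock bolt, m: 0 drawn back, 0.030 fully home. It slides along the counter's +y, in beside the far (+x) side of the crank when that stands at zero. Stays where it is left; about 1.5 N to move.
- bolt_post (a point): Middle of the bolt's upright steel post, 14 mm diameter, standing from 74 to 116 mm above the bench (this point at 96 mm), at x = +16 mm of the counter and y = -98 mm with the bolt at 0. The bolt's bar (12 mm wide, top 74 mm above the bench) carries it; a fixed staple, top 80 mm above the bench, bridges the bar at y = -47 to -57 mm.
- button (a joint): Start button, m: 0 up, 0.006 fully down. Springs back; fully down takes about 5 N. Counts as pressed beyond 0.004.
- button_top (a point): Centre of the black button's top face, 28 mm diameter, in a round 44 mm collar on the deck, at x = -70, y = -90 mm of the counter; about 82 mm above the bench when up. It moves down when pressed.
- pin_mid (a point): Middle (half-way up) of the loose steel hold pin: 170 mm long, 12 mm diameter, the top 35 mm a darker grip 16 mm in diameter; its z axis points to the grip end. At first it stands 50 mm deep in its socket, foot about 10 mm and top about 180 mm above the bench, with 1.5 mm play all round. 120 g.
- pin_foot (a point): Centre of the pin's lower end, 85 mm below pin_mid along the pin.
- socket (a point): Mouth of the pin's round socket (15 mm wide, 50 mm deep) in the deck, 60 mm above the bench, 50 mm from the crank's axis, in the crank's path.
- crock: Heavy open white tool crock (0.9 kg, loose), empty: 90 mm across the rim, 100 mm tall, wall 5 mm, floor about 5 mm thick; it narrows a little to the foot. Origin under its centre, z up. It stands left or right of the counter.
- jar: Bystander: closed white jar, 84 mm wide, 120 mm tall, steel cap; origin under its centre. Its place and the crock's may be swapped.
- cutter: Bystander: steel dough-cutter ring, 72 mm wide, 40 mm tall; origin under its centre.
- scraper: Bystander: bench scraper lying flat, blade 70 x 90 mm, round wooden grip along one edge, about 22 mm high; origin under its middle.
- weight: Bystander: brass scale weight, 48 mm wide, 62 mm tall; origin under its centre.
- shaker: Bystander: aluminium flour shaker, 60 mm wide, 110 mm tall; origin under its centre.
- measure: Bystander: small steel measuring cup, 70 mm wide, 60 mm tall; origin under its centre. It is not the crock.
- block: Bystander: small wooden block 70 x 45 x 30 mm; origin under its centre.

How it is judged:
By the outcome, as a careful person would: the job done as asked, in the order asked, and still so for the second after the job is handed in, with the robot touching nothing.
It also fails if it takes over 69 s, if anything falls off the work surface, if the arm or the gripper's body presses on something with over 40 N, if the wrist force passes 120 N, or if a joint passes its speed limit or range.

## Working session

There is one attempt and no reset: what is moved stays moved. The work goes in short steps, each a Python script; the robot and the scene stay as the last script left them, time stands still between calls to the robot, and variables do not carry over. Pictures are saved under pics/ and viewed, and the job is handed in when it is done.

```bash
mkdir -p pics; ls; python3 - <<'E'
from workcell import bot, hand, kinematics, get_obs, vision
import cv2, numpy as np
o=get_obs(); print(o)
for n in ["scene","side","wrist"]:
    d=vision.read_camera(n); cv2.imwrite(f"pics/{n}0.png",d["frame"][:,:,::-1]); print(n,d["intrinsics"].tolist(),np.round(d["view"],4).tolist())
    np.savez(f"pics/{n}0.npz",**d)
E
```

```text
pics
{'time_s': 0.0, 'joint_pos': array([-2.38658821e-03,  3.53680423e-01,  1.63412594e+00,  4.95552073e-05,
        1.15518835e+00, -2.41180980e-03]), 'joint_vel': array([-8.99828525e-05, -1.10720117e-03, -9.27027345e-04,  1.31521535e-04,
        1.64405297e-03,  4.48868392e-04]), 'joint_efforts': array([-2.03471049e-03, -6.05236173e+01, -3.42063046e+01, -2.62302356e-04,
        9.48130677e-03,  3.61521288e-06]), 'position': array([6.24507548e-01, 2.58440526e-05, 2.14045041e-01]), 'orientation': array([-0.50033949,  0.50036124, -0.49963592,  0.49966286]), 'wrist_force': array([0.41385714, 0.22626277, 0.09369057]), 'ft_torque': array([-0.00762929, -0.01823857, -0.02889065]), 'gripper_width': 0.0855288543559818}
scene [[393.93844624041367, 0.0, 255.7959606433864], [0.0, 393.93844624041367, 193.6704396642931], [0.0, 0.0, 1.0]] [[0.1915, 0.9815, 0.0047, -0.0932], [0.749, -0.1431, -0.6469, -0.3178], [-0.6342, 0.1274, -0.7626, 1.5636], [0.0, 0.0, 0.0, 1.0]]
side [[411.49741733621994, 0.0, 252.22643354459194], [0.0, 411.49741733621994, 195.4639966946517], [0.0, 0.0, 1.0]] [[0.9623, -0.272, -0.006, -0.4783], [-0.166, -0.5699, -0.8048, 0.154], [0.2155, 0.7754, -0.5935, 1.2777], [0.0, 0.0, 0.0, 1.0]]
wrist [[332.1854788824625, 0.0, 256.9601406468353], [0.0, 332.1854788824625, 191.23683977033042], [0.0, 0.0, 1.0]] [[1.0, 0.0001, -0.0016, -0.6248], [0.0006, -0.9605, 0.2783, -0.0367], [-0.0015, -0.2783, -0.9605, 0.38], [0.0, 0.0, 0.0, 1.0]]
```

View pics/scene0.png

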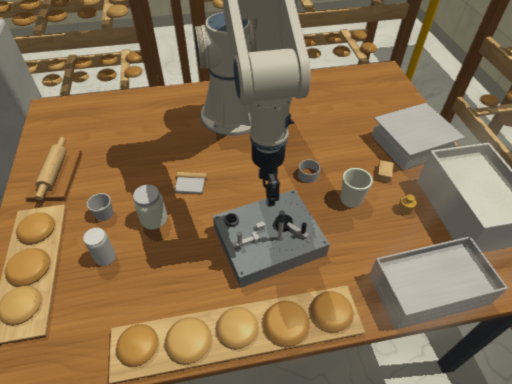

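View pics/side0.png

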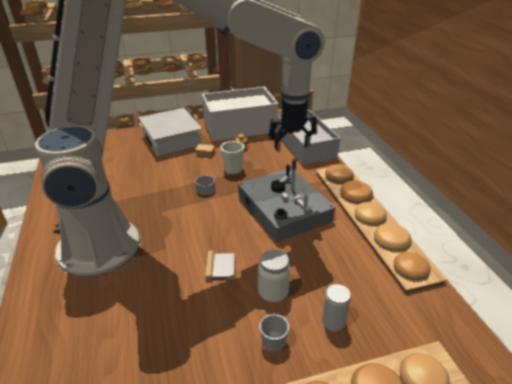

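View pics/wrist0.png

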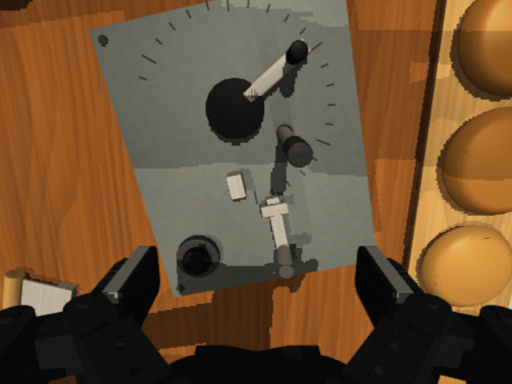

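The wrist image shows the whole counter: hub at about (235,108), crank post top (297,48), pin top (298,152), button (198,257), bolt post (286,268) and stop block (236,186). In the scene image the crock is at (355,187) and the jar at (150,207). I'll enlarge crops to measure these.

```bash
python3 - <<'E'
import cv2
w=cv2.imread("pics/wrist0.png"); 
cv2.imwrite("pics/w_a.png",cv2.resize(w[20:220,190:390],None,fx=3,fy=3,interpolation=cv2.INTER_CUBIC))
cv2.imwrite("pics/w_b.png",cv2.resize(w[150:300,90:390],None,fx=2.6,fy=2.6,interpolation=cv2.INTER_CUBIC))
s=cv2.imread("pics/scene0.png"); cv2.imwrite("pics/s_a.png",cv2.resize(s[150:290,205:405],None,fx=4,fy=4,interpolation=cv2.INTER_CUBIC))
s=cv2.imread("pics/side0.png"); cv2.imwrite("pics/d_a.png",cv2.resize(s[120:250,180:350],None,fx=4.5,fy=4.5,interpolation=cv2.INTER_CUBIC))
E
```

```text
(no output)
```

View pics/w_a.png

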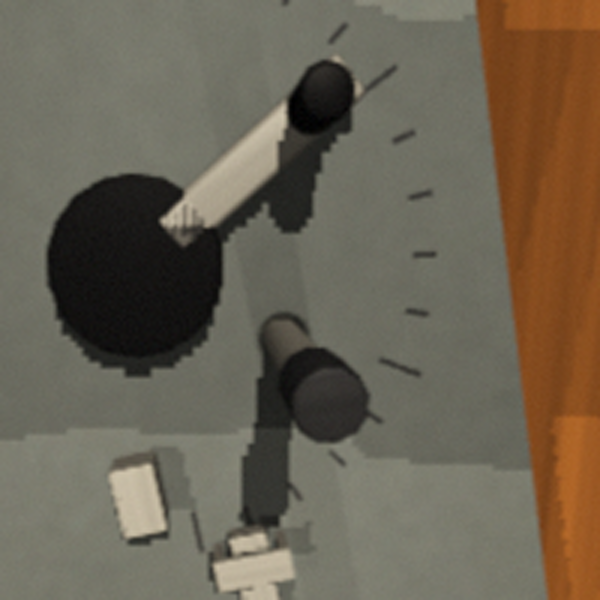

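View pics/w_b.png

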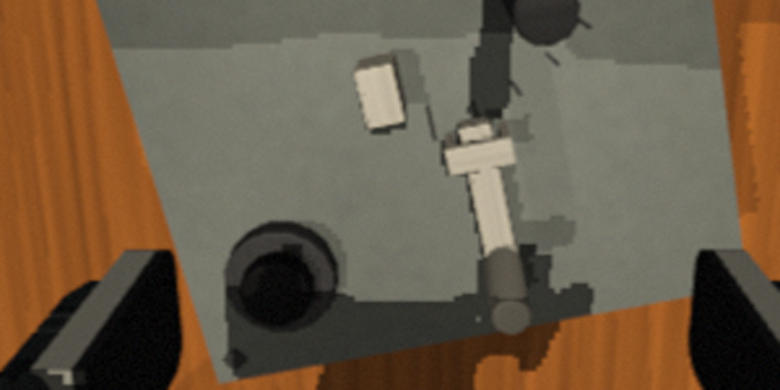

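View pics/s_a.png

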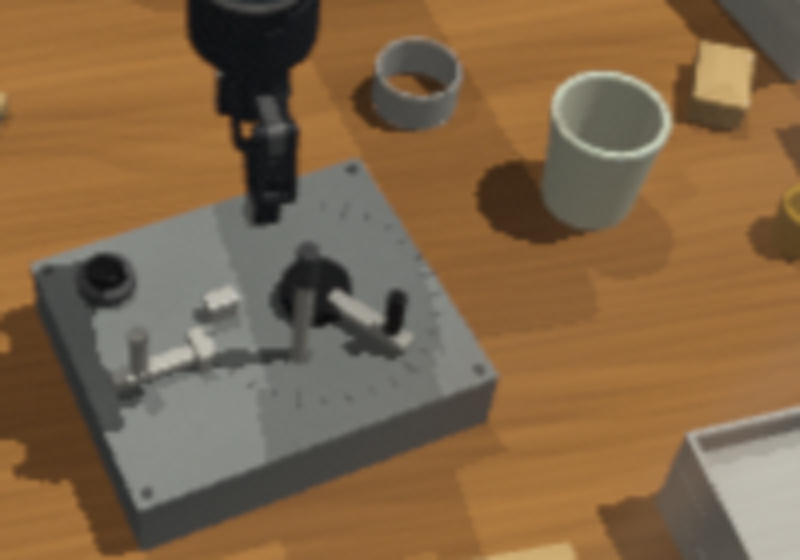

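View pics/d_a.png

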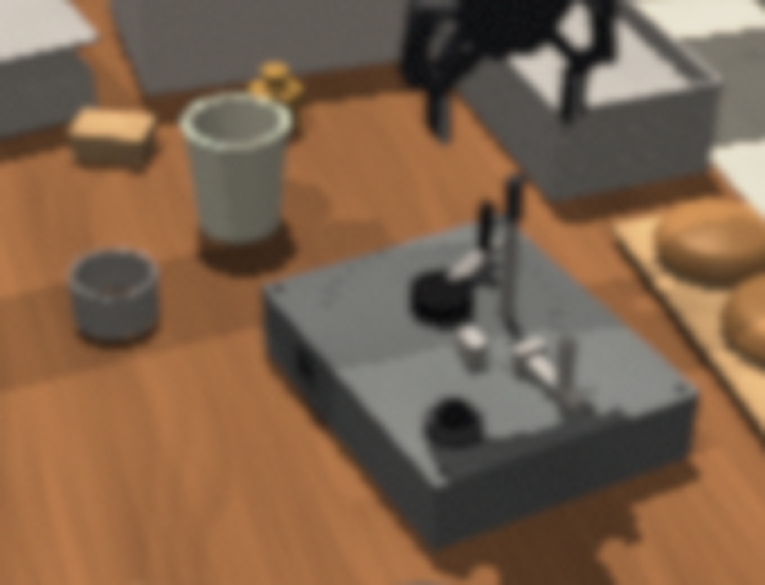

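```bash
cat > h.py <<'E'
import numpy as np, cv2
from scipy.optimize import least_squares
def load(n): return np.load(f"pics/{n}.npz")
def proj(d,P):
    P=np.atleast_2d(P); c=P@d["view"][:3,:3].T+d["view"][:3,3]; q=c@d["intrinsics"].T; return q[:,:2]/q[:,2:]
def back(d,uv,z):
    V=d["view"]; r=V[:3,:3].T@np.linalg.solve(d["intrinsics"],[uv[0],uv[1],1.]); o=-V[:3,:3].T@V[:3,3]
    return o+r*(z-o[2])/r[2]
E
python3 - <<'E'
from h import *
W,S,D=[dict(load(n+"0")) for n in("wrist","scene","side")]
C={'bl':(-.11,-.135,.06),'tl':(-.11,.135,.06),'tr':(.11,.135,.06),'br':(.11,-.135,.06)}
F=[(W,(235,108.3),(0,.045,.078)),(W,(196.5,258.8),(-.07,-.09,.082)),(W,(286.2,271.9),(.016,-.098,.116)),(W,(172.7,296.5),C['bl']),(W,(90,31),C['tl']),
(S,(213,217),C['bl']),(S,(295,190),C['tl']),(S,(329.3,243.8),C['tr']),
(D,(238.9,184.4),C['tl']),(D,(277.1,228.2),C['bl']),(D,(334.9,206.2),C['br'])]
def world(p,P):
    x,y,a=p; c,s=np.cos(a),np.sin(a); return np.array([x+c*P[0]-s*P[1],y+s*P[0]+c*P[1],P[2]])
def res(p,F=F): return np.concatenate([proj(d,world(p,P))[0]-uv for d,uv,P in F])
r=least_squares(res,[.62,.0,.1],loss='soft_l1'); p=r.x; print("counter",p); print(res(p).reshape(-1,2).round(1).tolist())
for cam in (W,S,D):
    f=[t for t in F if t[0] is cam]; print(least_squares(res,p,args=(f,)).x)
def tri(obs,x0,z=None):
    if z is None: return least_squares(lambda X:np.concatenate([proj(d,X)[0]-uv for d,uv in obs]),x0)
    q=least_squares(lambda X:np.concatenate([proj(d,[X[0],X[1],z])[0]-uv for d,uv in obs]),x0[:2]); return q
for nm,obs,z in [('pin',[(W,(299.3,155)),(D,(294.2,160)),(S,(205+308/4,150+250/4))],.18),('post',[(W,(299.3,51.7)),(D,(288.2,166)),(S,(205+397/4,150+295/4))],.118),('crock',[(S,(357.3,178.8)),(D,(232.7,147.1))],.1)]:
    print(nm,[back(d,uv,z)[:2].round(4).tolist() for d,uv in obs],tri(obs,[.6,0,.1]).x, tri(obs,[.6,0,.1],z).x)
print('socket',back(W,(285,130),.06))
def loc(X):
    a=p[2];d=np.array(X[:2])-p[:2]; return np.array([[np.cos(a),np.sin(a)],[-np.sin(a),np.cos(a)]])@d
for nm,uv,z in [('pin',(299.3,155),.18),('post',(299.3,51.7),.118),('sock',(285,130),.06),('stop',(190+138/3,20+500/3),.08),('hub',(235,108.3),.078),('boltpost',(286.2,271.9),.116)]:
    l=loc(back(W,uv,z)); print(nm,l,'rel dial',l-[0,.045],np.hypot(*(l-[0,.045])),'ang',np.arctan2(l[0],.045-l[1]))
E
```

```text
counter [0.61535696 0.01516503 0.20473654]
[[0.3, 0.3], [-0.8, 4.3], [0.5, 0.3], [1.4, 0.0], [-0.6, -1.6], [-0.4, -1.6], [-0.2, -1.1], [0.7, 0.2], [-1.1, -1.8], [-0.4, -1.0], [0.6, 0.1]]
[0.61524419 0.01559455 0.20469083]
[0.61818891 0.01472312 0.21183367]
[0.61444916 0.01127849 0.21255273]
pin [[0.6501, 0.0366], [0.6476, 0.0289], [0.6515, 0.0359]] [0.65042408 0.03605581 0.17693802] [0.65011664 0.03649494]
post [[0.6553, 0.1003], [0.6526, 0.0918], [0.6546, 0.1009]] [0.65546364 0.10058979 0.11561827] [0.65526253 0.10027101]
crock [[0.5094, 0.3111], [0.5064, 0.3039]] [0.50741771 0.31219662 0.09650213] [0.50860832 0.31028372]
socket [0.65112103 0.03915138 0.06      ]
pin [0.03835455 0.01391793] rel dial [ 0.03835455 -0.03108207] 0.049367667603984956 ang 0.8897531233721281
post [0.05642441 0.07526924] rel dial [0.05642441 0.03026924] 0.06403077482311523 ang 2.0631819758696635
sock [0.03989376 0.01621422] rel dial [ 0.03989376 -0.02878578] 0.0491948503817169 ang 0.9457461189668588
stop [-0.01462571 -0.02296508] rel dial [-0.01462571 -0.06796508] 0.06952095528589106 ang -0.21196202544366374
hub [-0.00021246  0.04533084] rel dial [-0.00021246  0.00033084] 0.00039318494354185016 ang -2.570729919037377
boltpost [ 0.01557984 -0.09765799] rel dial [ 0.01557984 -0.14265799] 0.14350621406991304 ang 0.1087800346350804
```

Three points check out. The hub lies 0.4 mm from its nominal place, the post radius measures 64 mm against 65, and the pin is 49 mm from the axis against 50. The crank stands at about 2.06 rad. I'll go for the pin.

```bash
cat >> h.py <<'E'
P=np.array([0.6153,0.0155,0.2047])
def cw(x,y,z):
    c,s=np.cos(P[2]),np.sin(P[2]); return np.array([P[0]+c*x-s*y,P[1]+s*x+c*y,z])
from scipy.spatial.transform import Rotation as R
def down(phi):  # jaw axis (tool z) at world angle phi, tool y down
    z=np.array([np.cos(phi),np.sin(phi),0]); y=np.array([0,0,-1.]); x=np.cross(y,z)
    return R.from_matrix(np.c_[x,y,z]).as_quat()
def snap(n,cam):
    from workcell import vision
    d=vision.read_camera(cam); cv2.imwrite(f"pics/{n}.png",d["frame"][:,:,::-1]); np.savez(f"pics/{n}.npz",**d); return d
def st(o=None):
    from workcell import get_obs
    o=get_obs(); print("t %.2f"%o["time_s"],"pos",o["position"].round(4),"F",o["wrist_force"].round(2),"w %.4f"%o["gripper_width"],"q6 %.2f"%o["joint_pos"][5]); return o
E
python3 - <<'E'
from h import *
from workcell import *
o=get_obs(); M=R.from_quat(o["orientation"]).as_matrix().round(3); print(M.tolist(), bot.tcp_to_tips)
phi=np.arctan2(M[1,2],M[0,2]); print(phi)
for f in (0,np.pi,np.pi/2): print(f, kinematics.solve_ik([.6505,.037,.25],down(f)))
for f in (0,np.pi): 
  for a in (2.06,1,0): print(f,a,kinematics.solve_ik(cw(.065*np.sin(a),.045-.065*np.cos(a),.105),down(f+a+P[2]-np.pi)))
E
```

```text
[[0.0, -0.001, 1.0], [-1.0, -0.0, 0.0], [0.0, -1.0, -0.001]] 0.017
0.0
0 [ 5.45159032e-02  3.65118298e-01  1.53553042e+00 -4.44089210e-16
  1.24094393e+00  5.45159032e-02]
3.141592653589793 None
1.5707963267948966 [ 5.45159032e-02  3.65118298e-01  1.53553042e+00 -4.44089210e-16
  1.24094393e+00 -1.51628042e+00]
0 2.06 [ 1.50671191e-01  5.23698159e-01  1.63219424e+00 -4.44089210e-16
  9.85700251e-01  1.02756384e+00]
0 1 [ 5.21240566e-02  5.29110847e-01  1.62272044e+00 -4.44089210e-16
  9.89761371e-01  1.98901671e+00]
0 0 [-9.01301454e-03  4.63450639e-01  1.73594982e+00 -4.44089210e-16
  9.42192198e-01  2.92787964e+00]
3.141592653589793 2.06 [ 1.50671191e-01  5.23698159e-01  1.63219424e+00 -4.44089210e-16
  9.85700251e-01 -2.11402881e+00]
3.141592653589793 1 [ 5.21240566e-02  5.29110847e-01  1.62272044e+00 -4.44089210e-16
  9.89761371e-01 -1.15257594e+00]
3.141592653589793 0 [-9.01301454e-03  4.63450639e-01  1.73594982e+00 -4.44089210e-16
  9.42192198e-01 -2.13713015e-01]
```

```bash
python3 - <<'E'
from h import *
from workcell import *
q=down(0)
bot.servo_line([.6505,.037,.25],q,.2)
hand.move_gripper(.045)
bot.servo_line([.6505,.037,.158],q,.15); st()
hand.move_gripper(0.0,40); st()
snap("wg","wrist"); snap("sg","side"); st()
E
```

```text
t 1.82 pos [0.6511 0.0371 0.1588] F [ 1.06 -0.48  0.34] w 0.0450 q6 0.05
t 2.23 pos [0.6513 0.037  0.1593] F [-0.12  0.8   6.64] w 0.0127 q6 0.05
t 2.33 pos [0.6514 0.037  0.1593] F [ 0.   -0.18  5.66] w 0.0127 q6 0.05
```

View pics/wg.png

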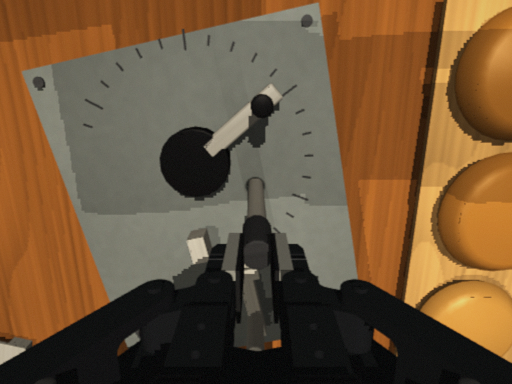

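View pics/sg.png

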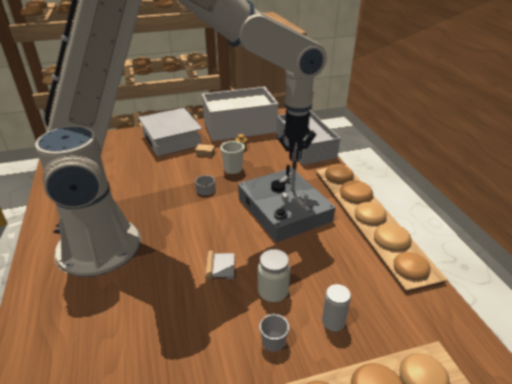

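Pads hold the dark grip at about (257,240), with the shaft running to the socket at (255,185). The width reads 12.7 mm rather than 16, so I'll lift a little way and check it comes along.

```bash
python3 - <<'E'
from h import *
from workcell import *
p=get_obs()["position"]
bot.servo_line([p[0],p[1],.20],None,.08); st()
bot.servo_line([p[0],p[1],.30],None,.15); st()
snap("wl","wrist"); snap("sl","side")
E
python3 -c "
import cv2
w=cv2.imread('pics/wl.png'); s=cv2.imread('pics/sl.png')
cv2.imwrite('pics/cmb.png',cv2.hconcat([cv2.resize(w[100:384,150:400],None,fx=1.6,fy=1.6),cv2.resize(s[70:212,220:340],None,fx=3.2,fy=3.2)[:454]]))"
```

```text
t 3.01 pos [0.6512 0.037  0.2   ] F [-0.09  0.19 -1.44] w 0.0120 q6 0.05
t 3.83 pos [0.6507 0.037  0.2988] F [-0.25  0.07 -2.19] w 0.0127 q6 0.05
```

View pics/cmb.png

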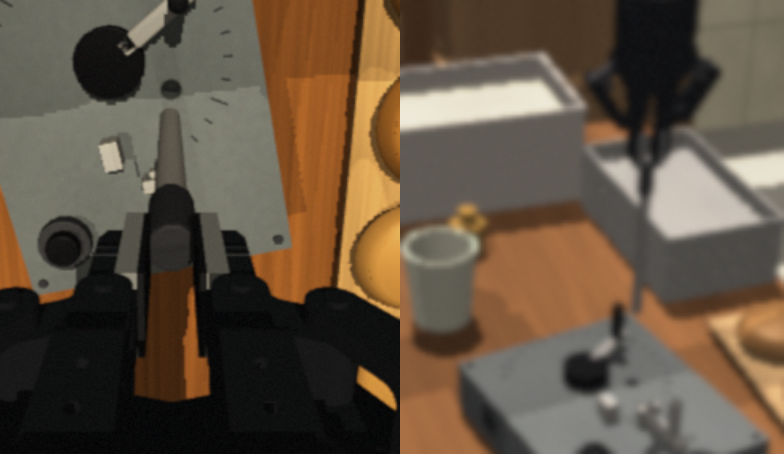

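The pin is out and hanging vertically, and the empty socket is visible at crop (171,89). Next I'll get the foot height and refine the crock position.

```bash
python3 - <<'E'
from h import *
W,D,S=dict(load("wl")),dict(load("sl")),dict(load("scene0"))
for z in (.12,.13,.14,.15,.16): print(z,proj(W,[.6507,.037,z])[0].round(1),proj(D,[.6507,.037,z])[0].round(1),"top",proj(W,[.6507,.037,z+.17])[0].round(1))
print("foot side px",220+640/3.2,70+310/3.2, "socket",back(W,(150+171/1.6,100+89/1.6),.06))
# crock rim ellipse prediction for centre (0.5094,.3111)
for nm,d,img in(("S",S,"scene0"),("D",dict(load("side0")),"side0")):
    im=cv2.imread(f"pics/{img}.png")
    for c,col in (((.5094,.3111),(0,0,255)),((.507,.309),(255,0,0))):
        t=np.linspace(0,2*np.pi,60)
        for r,z in((.045,.1),):
            uv=proj(d,np.c_[c[0]+r*np.cos(t),c[1]+r*np.sin(t),0*t+z])
            if col[2]: u0=uv.mean(0).astype(int); big=cv2.resize(im[u0[1]-40:u0[1]+50,u0[0]-40:u0[0]+40],None,fx=5,fy=5)
            for u in (uv-(u0-40)+.5)*5-.5: cv2.circle(big,tuple(u.round().astype(int).tolist()),1,col,-1)
    cv2.imwrite(f"pics/ck{nm}.png",big)
cv2.imwrite("pics/ck.png",cv2.hconcat([cv2.imread("pics/ckS.png"),cv2.imread("pics/ckD.png")]))
E
```

```text
0.12 [256.7 165.7] [293.2 174. ] top [255.8 229.3]
0.13 [256.7 167.7] [293.4 171.5] top [255.7 236.8]
0.14 [256.6 169.9] [293.6 169. ] top [255.6 245.2]
0.15 [256.6 172.2] [293.7 166.4] top [255.4 254.6]
0.16 [256.6 174.6] [293.9 163.8] top [255.3 265.3]
foot side px 420.0 166.875 socket [0.65074441 0.03695205 0.06      ]
```

View pics/ck.png

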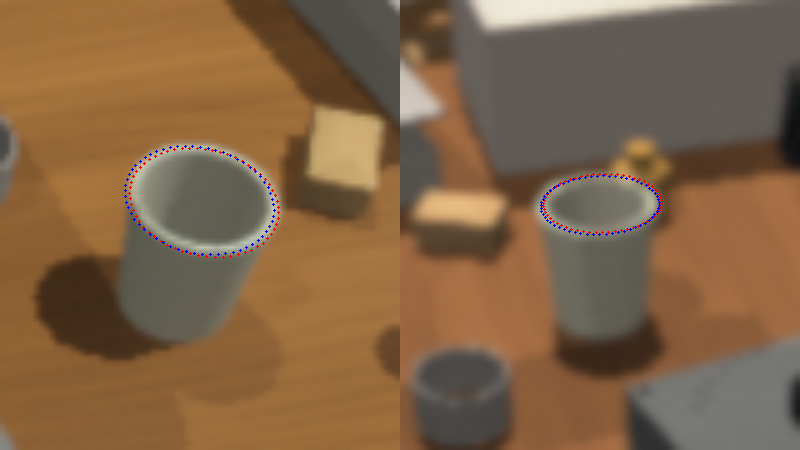

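Both views agree on the crock at about (0.507, 0.310). The foot is at about z = 0.145, clear of the 0.10 rim. I'll carry the pin over and lower it until the force changes.

```bash
python3 - <<'E'
from h import *
from workcell import *
q=down(0); X,Y=.507,.320
bot.servo_line([.58,.18,.31],q,.2); bot.servo_line([X,Y,.31],q,.2); st()
snap("wc","wrist"); snap("scc","scene")
E
python3 -c "
import cv2
w=cv2.imread('pics/wc.png'); s=cv2.imread('pics/scc.png')
cv2.imwrite('pics/cmb2.png',cv2.hconcat([cv2.resize(w[:,100:420],(400,480)),cv2.resize(s[90:220,300:400],None,fx=3.69,fy=3.69)[:480]]))"
```

```text
t 5.82 pos [0.5074 0.3192 0.3099] F [-0.67  0.56 -2.09] w 0.0125 q6 0.56
```

View pics/cmb2.png

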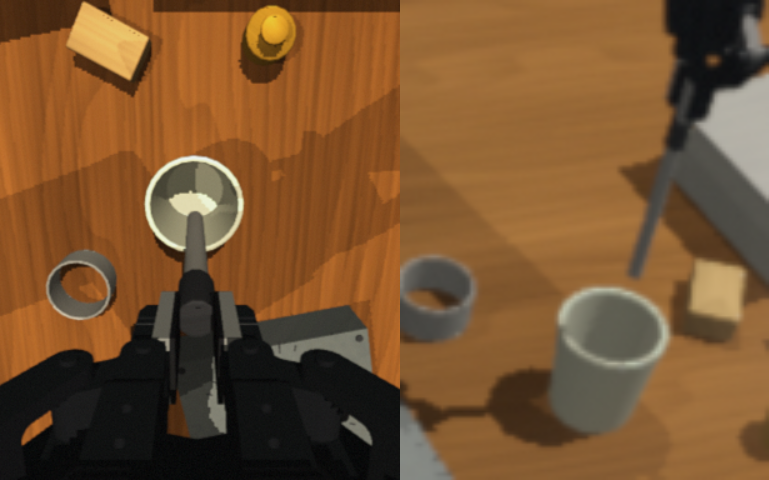

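```bash
python3 - <<'E'
from h import *
from workcell import *
W,S=dict(load("wc")),dict(load("scc"))
print("rim",back(W,(100+195/1.25,204/1.25),.1))
p=[.5074,.3192]
print([proj(S,[*p,z])[0].round(1).tolist() for z in (.15,.16,.31)],"seen foot",300+(635-400)/3.69,90+275/3.69)
print([proj(W,[*p,z])[0].round(1).tolist() for z in (.15,.16)],"seen",100+195/1.25,214/1.25)
E
```

```text
rim [0.50693646 0.31546391 0.1       ]
[[363.0, 166.6], [363.8, 164.2], [375.8, 124.4]] seen foot 363.68563685636855 164.52574525745257
[[256.3, 169.5], [256.3, 171.8]] seen 256.0 171.2
```

The pin is vertical and its foot sits inside the rim in both views, within 8 mm of the rim centre. Lowering now.

```bash
python3 - <<'E'
from h import *
from workcell import *
q=down(0); X,Y=.507,.320
bot.servo_line([X,Y,.175],q,.15); o=st(); f0=o["wrist_force"][2]
z=.175
while z>.150:
    z-=.003; bot.servo_line([X,Y,z],q,.04); f=get_obs()["wrist_force"]
    if f[2]-f0>2.5 or np.hypot(f[0],f[1])>6: break
st(); snap("wd","wrist"); snap("scd","scene"); snap("sid","side")
E
python3 -c "
import cv2
w=cv2.imread('pics/wd.png'); s=cv2.imread('pics/scd.png'); d=cv2.imread('pics/sid.png')
cv2.imwrite('pics/cmb3.png',cv2.hconcat([cv2.resize(s[110:230,310:410],(380,456)),cv2.resize(d[90:210,180:280],(380,456))]))"
```

```text
t 6.97 pos [0.5076 0.3203 0.1759] F [ 0.62  0.37 -0.9 ] w 0.0124 q6 0.56
t 8.72 pos [0.5081 0.3207 0.1552] F [-0.1   0.03  5.83] w 0.0121 q6 0.56
```

View pics/cmb3.png

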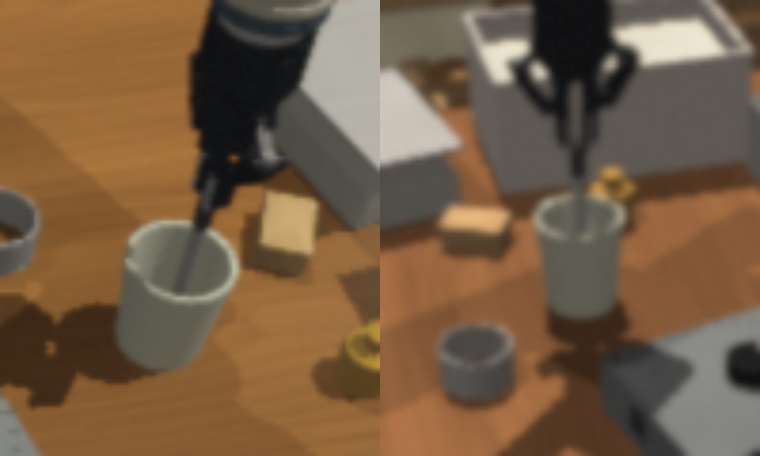

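The pin is inside the crock with its foot on the floor, 5.8 N pushing up at the expected height. I'll release it, rise and check.

```bash
python3 - <<'E'
from h import *
from workcell import *
hand.move_gripper(.05); bot.dwell(.3); st()
p=get_obs()["position"]
bot.servo_line([p[0],p[1],.30],None,.2); st(); snap("we","wrist"); snap("sce","scene")
E
python3 -c "
import cv2
w=cv2.imread('pics/we.png'); s=cv2.imread('pics/sce.png')
cv2.imwrite('pics/cmb4.png',cv2.hconcat([cv2.resize(w[:,100:420],(400,480)),cv2.resize(s[90:220,300:400],None,fx=3.69,fy=3.69)[:480]]))"
```

```text
t 9.62 pos [0.507 0.32  0.154] F [ 0.26  0.1  -0.73] w 0.0500 q6 0.56
t 10.50 pos [0.5064 0.3196 0.2987] F [-0.08  0.18 -0.55] w 0.0500 q6 0.56
```

View pics/cmb4.png

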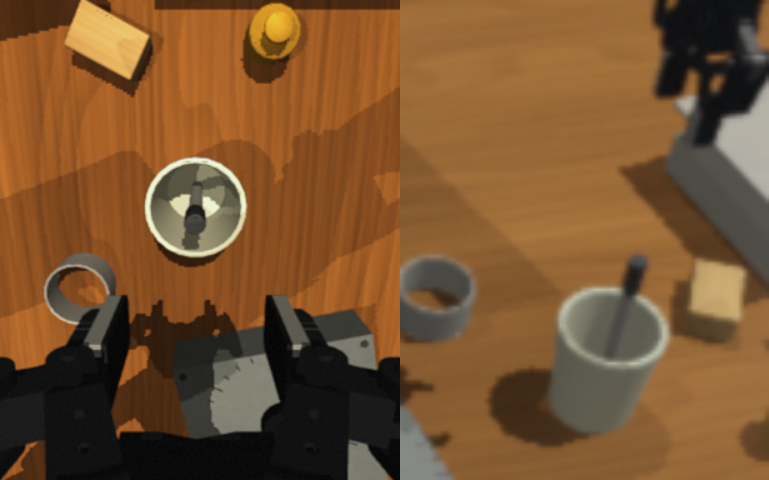

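The pin stands upright in the crock and the crock hasn't moved. Now the crank: I'll straddle the post loosely with the jaws along the tangent.

```bash
cat >> h.py <<'E'
def cr(a,z): return cw(.065*np.sin(a),.045-.065*np.cos(a),z), down(a+P[2])
E
python3 - <<'E'
from h import *
from workcell import *
p,q=cr(2.063,.21)
bot.servo_line([.58,.2,.28],None,.25)
bot.reach(p,q); st()
hand.move_gripper(.034)
bot.servo_line(cr(2.063,.14)[0],q,.15); st(); snap("wk","wrist"); snap("sk","side")
E
python3 -c "
import cv2
w=cv2.imread('pics/wk.png'); s=cv2.imread('pics/sk.png')
cv2.imwrite('pics/cmb5.png',cv2.hconcat([cv2.resize(w[100:],None,fx=.8,fy=.8)[:227],cv2.resize(s[100:240,200:350],None,fx=1.62,fy=1.62)[:227]]))
cv2.imwrite('pics/cmb5.png',cv2.resize(w,None,fx=1.5,fy=1.5)[:,:])"
```

```text
t 13.42 pos [0.6559 0.1017 0.2102] F [-0.1   0.26  0.04] w 0.0495 q6 -2.12
t 14.33 pos [0.6564 0.1013 0.1405] F [-0.48 -0.09  0.58] w 0.0340 q6 -2.12
```

View pics/cmb5.png

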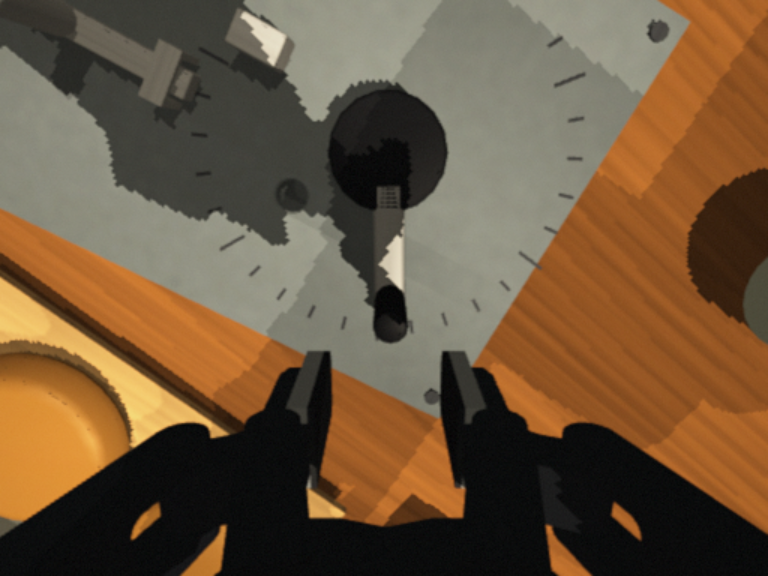

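The post top is centred between the jaws, at (391,325) against a jaw midline of about 387. I'll descend, narrow the jaws and sweep clockwise.

```bash
python3 - <<'E'
from h import *
from workcell import *
p,q=cr(2.063,.105)
bot.servo_line(p,q,.1); o=st(); 
hand.move_gripper(.022,20); st()
for a in np.arange(1.85,.0,-.22):
    p,q=cr(a,.105); bot.servo_line(p,q,.06); o=get_obs(); f=o["wrist_force"]
    print("%.2f"%a,"t %.2f"%o["time_s"],f.round(2))
    if np.linalg.norm(f)>12: break
snap("wm","wrist")
E
python3 -c "
import cv2
w=cv2.imread('pics/wm.png')
cv2.imwrite('pics/wm_.png',cv2.resize(w,None,fx=1.5,fy=1.5)[:,:])"
```

```text
t 14.93 pos [0.6559 0.1013 0.1049] F [-0.46  0.01  0.01] w 0.0342 q6 -2.12
t 15.21 pos [0.6564 0.1013 0.1056] F [-0.41 -0.25  0.81] w 0.0217 q6 -2.12
1.85 t 15.59 [-0.16  0.29 -0.7 ]
1.63 t 15.98 [0.35 0.43 0.29]
1.41 t 16.38 [-0.36 -0.45 -0.28]
1.19 t 16.77 [-0.47 -0.54 -0.23]
0.97 t 17.16 [-0.48  0.61  0.61]
0.75 t 17.55 [-0.39  0.04 -0.62]
0.53 t 17.94 [0.62 0.47 0.84]
0.31 t 18.33 [0.44 0.25 0.47]
0.09 t 18.73 [ 0.56  0.78 -0.98]
```

View pics/wm_.png

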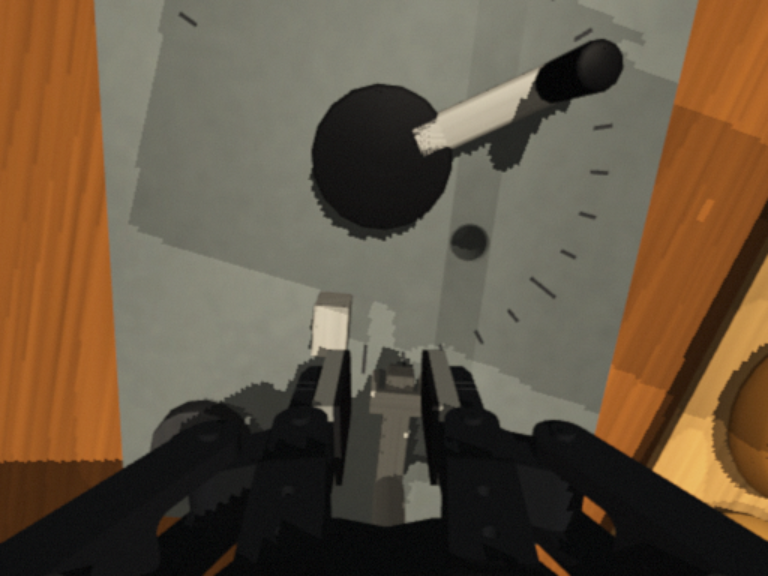

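The crank barely moved: the post top is still out at (600,65), so it slipped out of the jaws early. I need to work out why.

```bash
python3 - <<'E'
from h import *
W=dict(load("wm")); K=dict(load("wk"))
def loc(X):
    a=P[2];d=np.array(X[:2])-P[:2]; return np.array([[np.cos(a),np.sin(a)],[-np.sin(a),np.cos(a)]])@d
for d,uv in ((K,(391/1.5,325/1.5)),(W,(600/1.5,65/1.5))):
    X=back(d,uv,.118); l=loc(X); print(X,l,np.hypot(*(l-[0,.045])),np.arctan2(l[0],.045-l[1]))
for d,uv in ((K,(388/1.5,150/1.5)),(W,(382/1.5,157/1.5))): print("hub",loc(back(d,uv,.078)))
# where does a point at TCP xy, at tip height project in wk
for z in (.14,.123,.118,.105): print(z,proj(K,[.6564,.1013,z])[0]*1.5)
E
```

```text
[0.65384904 0.10137862 0.118     ] [0.05520105 0.07624965] 0.06343261730755216 2.0859209163424435
[0.65511499 0.10169536 0.118     ] [0.05650496 0.07630244] 0.06459607545706103 2.076687736500588
hub [-0.00179216  0.04448701]
hub [-0.00048117  0.04536783]
0.14 [386.80971597 352.37519564]
0.123 [386.67853208 334.31172936]
0.118 [386.64413103 329.57484996]
0.105 [386.56214349 318.2855137 ]
```

```bash
python3 - <<'E'
from h import *
W=dict(load("wl")); K=dict(load("wk")); M=dict(load("wm"))
t=np.array([.6507,.037,.2988])
print("cam pos rel tcp", -W["view"][:3,:3].T@W["view"][:3,3]-t)
for dz in (-.017,-.01,0,.01): print(dz,"near edge",proj(W,t+[.01,.011,dz])[0].round(1),"far edge",proj(W,t+[.01,-.011,dz])[0].round(1))
E
python3 -c "
import cv2
w=cv2.imread('pics/wl.png');k=cv2.imread('pics/wk.png')
cv2.imwrite('pics/z1.png',cv2.hconcat([cv2.resize(w[190:310,200:320],(400,400)),cv2.resize(k[200:320,200:320],(400,400))]))"
```

```text
cam pos rel tcp [0.00098858 0.07060666 0.15997768]
-0.017 near edge [273.7 205.4] far edge [273.1 241.4]
-0.01 near edge [274.3 209.6] far edge [273.7 246.7]
0 near edge [275.2 216. ] far edge [274.6 255. ]
0.01 near edge [276.2 223.3] far edge [275.5 264.2]
```

View pics/z1.png

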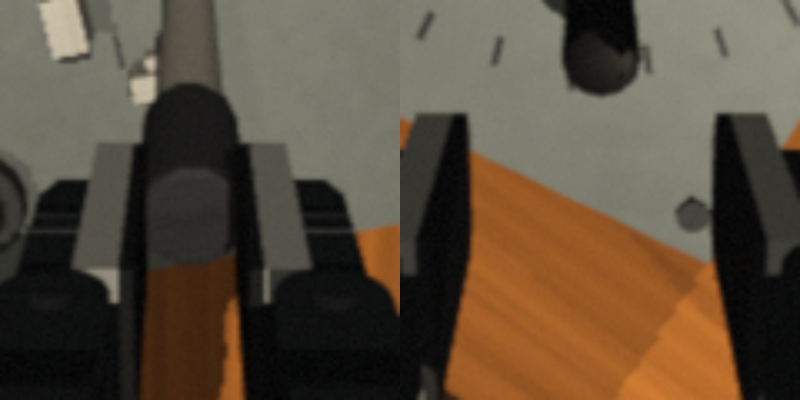

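The geometry gives a clear reason. Gap width and image row put the pad tips about 19 mm *behind* (above) the nominal TCP, not 17 mm ahead of it. The side view agrees: the fingers held only the top few mm of the pin. So the tips passed over the post at about 0.124 against its 0.118 top, and nothing was disturbed. I'll confirm this with a stepwise, force-monitored descent over the post.

```bash
python3 - <<'E'
from h import *
from workcell import *
p,q0=cr(.09,.16); bot.servo_line(p,q0,.15)
A=2.08
p,q=cr(A,.16); bot.reach(p,q); hand.move_gripper(.034); st()
z=.105
bot.servo_line(cr(A,z)[0],q,.12); f0=st()["wrist_force"]
while z>.086:
    z-=.004; bot.servo_line(cr(A,z)[0],q,.06); f=get_obs()["wrist_force"]-f0
    if np.linalg.norm(f)>5: print("contact",z,f); break
st(); snap("wn","wrist"); snap("sn","side")
E
python3 -c "
import cv2
w=cv2.imread('pics/wn.png');k=cv2.imread('pics/sn.png')
cv2.imwrite('pics/z2.png',cv2.hconcat([cv2.resize(w[150:320,170:340],(400,400)),cv2.resize(k[110:230,230:350],(400,400))]))"
```

```text
t 21.18 pos [0.6553 0.102  0.16  ] F [-0.01 -0.3  -0.23] w 0.0340 q6 -2.13
t 21.78 pos [0.6555 0.1021 0.1052] F [-0.09  0.25  0.03] w 0.0337 q6 -2.13
t 23.03 pos [0.655  0.1021 0.0846] F [ 0.44  0.68 -0.82] w 0.0341 q6 -2.13
```

View pics/z2.png

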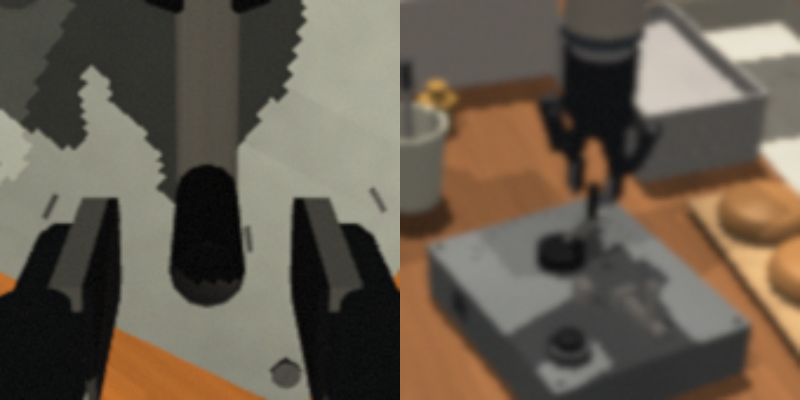

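Confirmed: with the TCP at 0.085 the jaws only straddle the top part of the post. I'll go 16 mm lower, narrow the jaws and move a first small sweep as a test.

```bash
python3 - <<'E'
from h import *
from workcell import *
A=2.08; Z=.069
q=cr(A,Z)[1]; f0=st()["wrist_force"]; z=.0846
while z>Z+1e-4:
    z=max(Z,z-.004); bot.servo_line(cr(A,z)[0],q,.06); f=get_obs()["wrist_force"]-f0
    if np.linalg.norm(f)>5: print("contact",z,f); break
hand.move_gripper(.022,20); st()
for a in (1.9,1.7):
    p,q=cr(a,z); bot.servo_line(p,q,.05); st()
snap("wo","wrist")
E
python3 -c "
import cv2
w=cv2.imread('pics/wo.png')
cv2.imwrite('pics/wo_.png',cv2.resize(w,None,fx=1.3,fy=1.3))"
```

```text
t 23.13 pos [0.6553 0.1021 0.085 ] F [ 0.13 -0.08 -0.41] w 0.0339 q6 -2.13
t 24.41 pos [0.6554 0.1021 0.0691] F [-0.23 -0.48 -0.43] w 0.0220 q6 -2.13
t 24.79 pos [0.6621 0.0926 0.069 ] F [0.26 0.39 0.59] w 0.0220 q6 -1.97
t 25.20 pos [0.6675 0.081  0.069 ] F [ 0.25 -0.12 -0.37] w 0.0221 q6 -1.79
```

View pics/wo_.png

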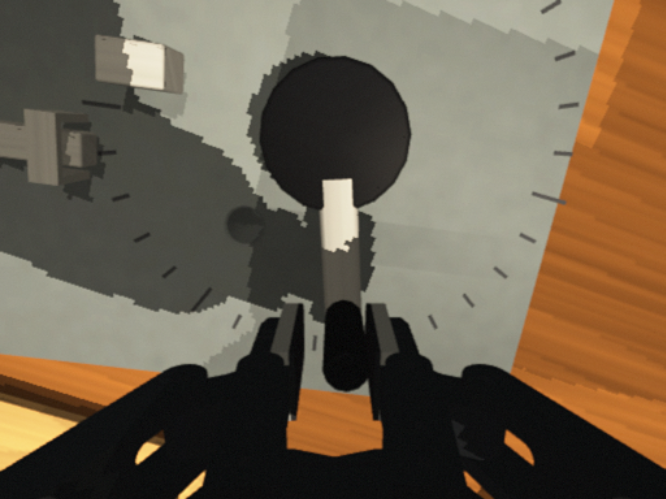

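The crank now follows, with the post between the pads at (345,345) and the hub straight ahead. I'll continue round, then push gently onto the stop with a force check.

```bash
python3 - <<'E'
from h import *
from workcell import *
z=.069
for a in np.arange(1.46,.2,-.24).tolist()+[.12,.03]:
    p,q=cr(a,z); bot.servo_line(p,q,.06); f=get_obs()["wrist_force"]
    if np.linalg.norm(f)>10: print("stop",a,f); break
f0=st()["wrist_force"]; q=cr(0,z)[1]; x=0.002
while x>-.012:
    x-=.001; bot.servo_line(cw(x,-.02,z),q,.02); f=get_obs()["wrist_force"]; fx=(f-f0)@[np.cos(P[2]),np.sin(P[2]),0]
    print(round(x,4),fx.round(2))
    if fx>5: break
st(); snap("wp","wrist"); snap("sp","side")
E
python3 -c "
import cv2
w=cv2.imread('pics/wp.png')
cv2.imwrite('pics/wp_.png',cv2.resize(w,None,fx=1.3,fy=1.3))"
```

```text
t 28.25 pos [ 0.6215 -0.0035  0.069 ] F [ 0.14 -0.65 -1.27] w 0.0218 q6 -0.25
0.001 0.56
0.0 2.09
-0.001 1.19
-0.002 0.04
-0.003 0.67
-0.004 1.62
-0.005 0.44
-0.006 4.7
-0.007 8.68
t 30.50 pos [ 0.6142 -0.0052  0.0692] F [ 8.37  2.43 -6.15] w 0.0221 q6 -0.22
```

View pics/wp_.png

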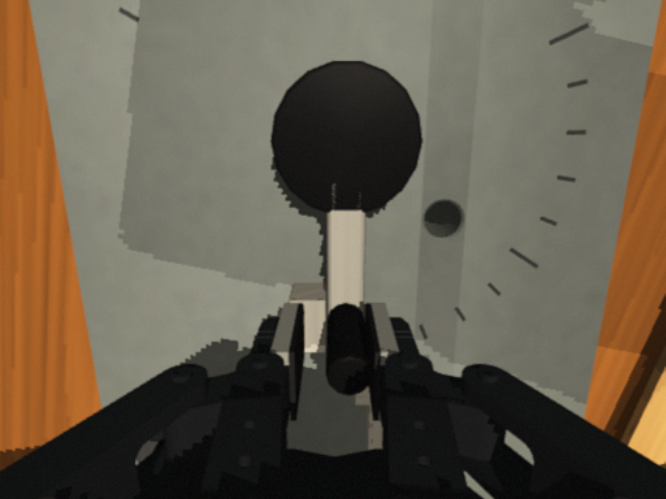

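The crank bar lies flush against the stop block at (305,320), with 8.7 N of reaction. I'll back off, lift and check.

```bash
python3 - <<'E'
from h import *
from workcell import *
q=cr(0,.069)[1]
bot.servo_line(cw(-.003,-.02,.069),q,.05); st()
hand.move_gripper(.03)
bot.servo_line(cw(-.001,-.02,.069),q,.05)
bot.servo_line(cw(-.001,-.02,.16),q,.15)
qb=down(np.pi/2+P[2]-np.pi)
for f in (-np.pi/2,np.pi/2): print(f,kinematics.solve_ik(cw(.016,-.098,.16),down(f+P[2])))
bot.servo_line(cw(-.04,-.07,.22),None,.2); st()
snap("wr","wrist")
E
python3 -c "
import cv2
w=cv2.imread('pics/wr.png')
cv2.imwrite('pics/wr_.png',cv2.resize(w,None,fx=1.5,fy=1.5))"
```

```text
t 30.85 pos [ 0.6158 -0.0047  0.0688] F [-0.27 -0.3  -0.52] w 0.0219 q6 -0.21
-1.5707963267948966 [-1.20346798e-01  4.51758429e-01  1.61311079e+00 -4.44089210e-16
  1.07672343e+00  1.24574953e+00]
1.5707963267948966 [-1.20346798e-01  4.51758429e-01  1.61311079e+00 -4.44089210e-16
  1.07672343e+00 -1.89584312e+00]
t 32.69 pos [ 0.5902 -0.0611  0.2194] F [ 0.67 -0.   -0.37] w 0.0303 q6 -0.31
```

View pics/wr_.png

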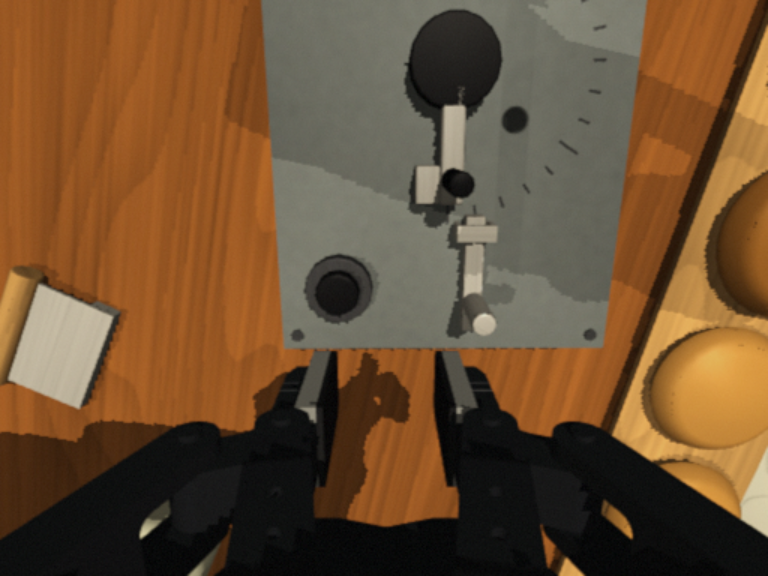

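The crank is at its stop, with the post at (459,183) just below the hub. I'll measure the angle, bolt post and button from this view. Then I'll push the bolt with the shut fingertips from its -y side.

```bash
python3 - <<'E'
from h import *
from workcell import *
W=dict(load("wr"))
def loc(X):
    a=P[2];d=np.array(X[:2])-P[:2]; return np.array([[np.cos(a),np.sin(a)],[-np.sin(a),np.cos(a)]])@d
for n,u,z in (("post",(459,183),.118),("hub",(456,59),.078),("bolt",(484,324),.116),("button",(338,291),.082)): print(n,loc(back(W,np.array(u)/1.5,z)).round(4))
q=cr(0,0)[1]
hand.move_gripper(0,30); st()
bot.servo_line(cw(.016,-.130,.16),q,.2)
bot.servo_line(cw(.016,-.130,.10),q,.15); f0=st()["wrist_force"]
bot.servo_line(cw(.016,-.130,.070),q,.06); st()
snap("wt","wrist"); snap("st","side")
E
python3 -c "
import cv2
w=cv2.imread('pics/wt.png');k=cv2.imread('pics/st.png')
cv2.imwrite('pics/z3.png',cv2.hconcat([cv2.resize(w[100:384,120:404],(400,400)),cv2.resize(k[120:240,230:350],(400,400))]))"
```

```text
post [-0.0017 -0.0194]
hub [-0.0003  0.0452]
bolt [ 0.0157 -0.0975]
button [-0.0692 -0.0882]
t 33.14 pos [ 0.5903 -0.0608  0.2196] F [ 0.08  0.34 -0.41] w 0.0001 q6 -0.31
t 34.35 pos [ 0.6576 -0.1083  0.1009] F [-0.2   0.22 -0.38] w 0.0002 q6 -0.37
t 35.00 pos [ 0.6573 -0.1086  0.0698] F [ 1.07 -0.43  0.52] w 0.0001 q6 -0.37
```

View pics/z3.png

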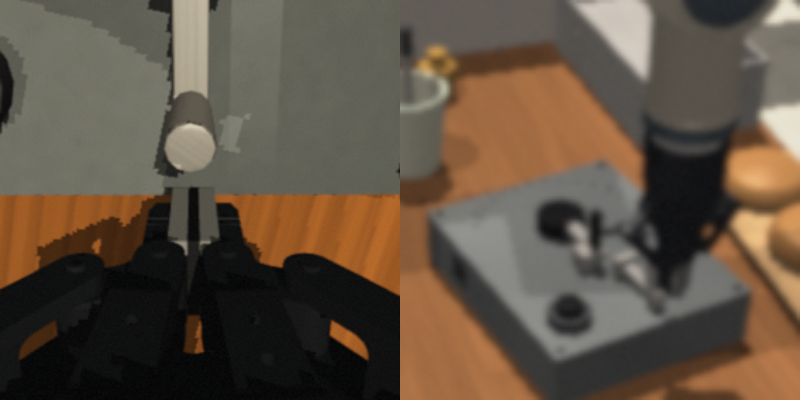

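The crank measures as zero within the noise (post at -1.7, -19.4 mm) and the bolt post is where expected. The shut tips stand behind it and aligned, so I'll push.

```bash
python3 - <<'E'
from h import *
from workcell import *
q=cr(0,0)[1]; z=.070
f0=st()["wrist_force"]; u=np.array([-np.sin(P[2]),np.cos(P[2]),0])
for y in (-.118,-.108,-.100,-.094,-.091):
    bot.servo_line(cw(.016,y,z),q,.05); f=(get_obs()["wrist_force"]-f0)@u; print(y,f.round(2))
    if f<-8: break
while y<-.075:
    y+=.001; bot.servo_line(cw(.016,y,z),q,.02); f=(get_obs()["wrist_force"]-f0)@u; print(round(y,4),f.round(2))
    if f<-8: break
st()
bot.servo_line(cw(.016,y-.02,z),q,.1)
bot.servo_line(cw(.016,y-.02,.15),q,.15)
bot.servo_line(cw(-.070,-.090,.22),q,.2); st()
snap("wu","wrist")
E
python3 -c "
import cv2
w=cv2.imread('pics/wu.png')
cv2.imwrite('pics/wu_.png',cv2.resize(w,None,fx=1.5,fy=1.5))"
```

```text
t 35.10 pos [ 0.6577 -0.1086  0.0703] F [ 0.12  0.16 -0.53] w 0.0002 q6 -0.37
-0.118 -0.79
-0.108 -0.28
-0.1 -0.85
-0.094 0.83
-0.091 1.0
-0.09 -1.35
-0.089 -1.25
-0.088 -1.66
-0.087 -2.36
-0.086 -1.98
-0.085 -6.43
-0.084 -10.48
t 38.42 pos [ 0.6485 -0.0653  0.0701] F [  0.38 -10.48  -0.1 ] w -0.0004 q6 -0.30
t 40.16 pos [ 0.5653 -0.0868  0.2193] F [-0.52  0.32  0.1 ] w -0.0001 q6 -0.36
```

View pics/wu_.png

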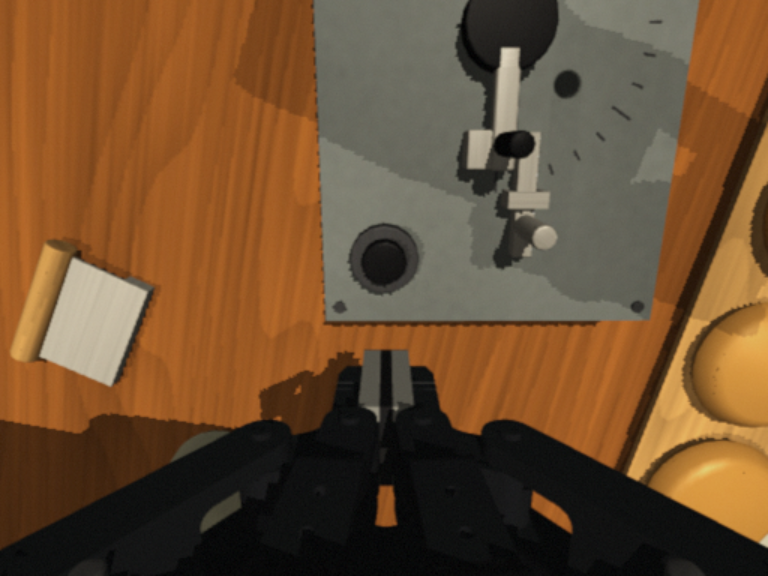

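The bolt met a hard stop at the expected travel (tool y = -85.5 mm against -86 nominal), and its bar now sits beside the crank. The last step is the button.

```bash
python3 - <<'E'
from h import *
from workcell import *
W=dict(load("wu"))
def loc(X):
    a=P[2];d=np.array(X[:2])-P[:2]; return np.array([[np.cos(a),np.sin(a)],[-np.sin(a),np.cos(a)]])@d
for n,u,z in (("post",(519,144),.118),("bolt",(544,237),.116),("button",(384,262),.082)): print(n,loc(back(W,np.array(u)/1.5,z)).round(4))
q=cr(0,0)[1]; x,y=-.070,-.0895
bot.servo_line(cw(x,y,.10),q,.15); bot.servo_line(cw(x,y,.075),q,.08); f0=st()["wrist_force"][2]
z=.075
while z>.045:
    z-=.0015; bot.servo_line(cw(x,y,z),q,.03); o=get_obs(); f=o["wrist_force"][2]-f0; print(round(z,4),o["position"][2].round(4),f.round(2))
    if f>10: break
bot.dwell(.2); st(); snap("wv","wrist")
bot.servo_line(cw(x,y,.10),q,.08); st()
bot.servo_line(cw(-.10,-.09,.26),q,.2); hand.move_gripper(.03); st()
snap("ww","wrist"); snap("scf","scene"); snap("sif","side"); st()
E
python3 -c "
import cv2
w=cv2.imread('pics/wv.png');k=cv2.imread('pics/ww.png')
cv2.imwrite('pics/z4.png',cv2.hconcat([cv2.resize(w,(400,300)),cv2.resize(k,(400,300))]))"
```

```text
post [-0.0019 -0.0203]
bolt [ 0.0156 -0.0681]
button [-0.0701 -0.0898]
t 41.62 pos [ 0.5646 -0.0863  0.0745] F [-0.35  0.09  0.5 ] w -0.0003 q6 -0.36
0.0735 0.0737 -0.41
0.072 0.072 -0.39
0.0705 0.0704 -0.06
0.069 0.0689 -0.49
0.0675 0.0674 -0.57
0.066 0.0659 -0.1
0.0645 0.0646 1.56
0.063 0.0631 2.34
0.0615 0.0616 2.85
0.06 0.06 3.97
0.0585 0.0594 13.66
t 44.57 pos [ 0.5652 -0.0864  0.0594] F [-3.33  0.33 13.35] w 0.0003 q6 -0.36
t 45.28 pos [ 0.5648 -0.0863  0.1   ] F [-1.18  0.66 -0.29] w 0.0001 q6 -0.36
t 46.65 pos [ 0.5356 -0.0929  0.2596] F [ 1.17  0.04 -0.83] w 0.0301 q6 -0.38
t 46.80 pos [ 0.5357 -0.0929  0.2599] F [-0.29 -0.19 -0.18] w 0.0300 q6 -0.38
```

View pics/z4.png

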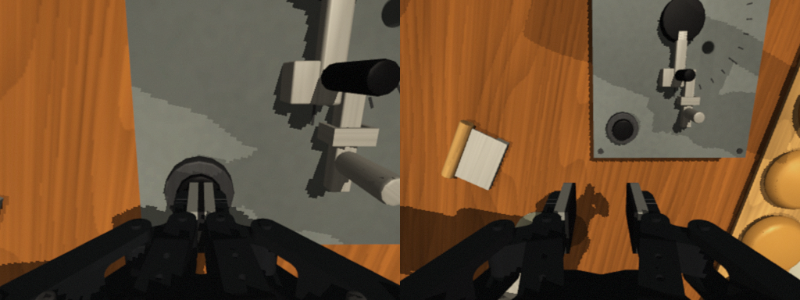

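View pics/scf.png

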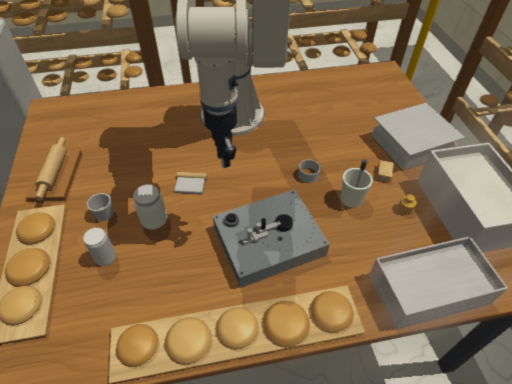

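View pics/sif.png

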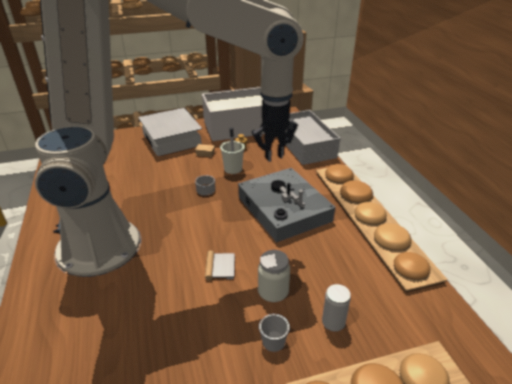

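The spring force ramped up from about z = 0.0655 to a hard bottom at 0.0594, the full 6 mm travel, and the button was then released. The bolt post measures y = -68.1 mm (fully home is -68), the pin stands in the crock at (362,167) and the bystanders are where they were. I'll hand in.

```bash
python3 - <<'E'
from workcell import *
hand_in(); print(get_obs()["time_s"])
E
```

```text
the job is handed in; nothing more can be done
the job is handed in; nothing more can be done
```

The whole job was done in the order asked and handed in at about 47 s of the 69 s allowed; the hand-in reported no verdict.

**What the last checks showed**
- **Pin:** it stands in the crock, and the crock shows no movement in the pictures.
- **Crank:** it rests against the zero stop, where I felt 8.7 N of reaction. The post measured (-1.9, -20.3) mm in the counter frame against a nominal (0, -20), which is within the camera calibration.
- **Bolt:** it reached a hard stop at 10 N, and its post measured y = -68.1 mm (fully home is -68).
- **Button:** it was pressed about 6 mm to a hard bottom, peaking at 13 N, then released.
- **Bystanders:** the other things on the bench look unmoved in the last scene and side pictures.

**What went wrong or disagreed**
- **First crank sweep missed:** the jaws passed over the post without touching it. In the wrist pictures the fingertips sat about 19 mm behind the TCP, not 17 mm ahead as stated. I lowered the tool to suit, and every later contact came at the height this implies.
- **Pin held only near its top:** for the same reason the pin was gripped by its top few millimetres. It still lifted and stood cleanly.
- **Side camera:** its first measurements were 4–8 mm off the other two in y, so I relied on the wrist and scene views.

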